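# Show a trainee the next photometer reading

### The job

Show the trainee how the next sample is read, by pointing only: with the fingers straight down, point at the tall tube in the rack from a couple of centimetres above its cap and stay there for two seconds, then in the same way for two seconds at the photometer's sample port (the open round collar), and last at its round start key, and finish still pointing at that key. Touch nothing at all, do not press the key, and do not dip down over any other tube.

Things in the scene. Friction and masses are not known exactly. Their poses are not given: they have to be found in the camera images.
- rack: Green plastic tube rack, 100 (x) x 160 (y) mm, 50 mm high, fixed to the table; origin at the centre of its underside. 2 rows (x = -22.5, +22.5 mm) of 3 holes (y = -45, 0, +45 mm), 18 mm wide; tubes stand in them on the rack's base board, 8 mm above the table. Five holes are filled, one is empty. It may stand on the left or on the right of the robot, the photometer then on the other side.
- tall_tube: The tall tube in the rack: white, 16 mm across, 100 mm long with its 19 mm wide grey screw cap. The only one of its length: its cap stands 25 mm above the others. Loose, upright; origin at the centre of its underside, z up along it.
- tall_tube_top (a point): Centre of the top face of the tall tube's cap, 108 mm above the table.
- photometer: Small white bench photometer, 200 (x) x 180 (y) mm, fixed to the table; origin at the centre of its underside. The front part (-x, towards the robot) is a flat deck 55 mm high with a row of keys: three small square ones (16 mm, 4 mm high) and one large round one. The rear part is a raised head 84 mm high with a small display on its front, a flat hatch and the sample port.
- port_mouth (a point): Centre of the mouth of the photometer's sample port: a round upright grey collar, 34 mm across outside, 22 mm inside, 8 mm high, on top of the raised head; the mouth is 91 mm above the table.
- start_key_top (a point): Centre of the top of the photometer's start key: the one round key (28 mm across, in a low round housing) at the right end (-y of the photometer) of the key row on the front deck. Its top is 66 mm above the table, 11 mm above the deck and 25 mm below the port's mouth.
- start_key (a joint): Travel of the start key, m: 0 as it stands, 0.005 fully pressed (about 4 N). It must not be pressed.
- pen: Marker pen lying on the table between rack and photometer, 130 mm long, 13 mm thick; loose, bystander. Origin under its middle.
- dish: Round lidded dish, 60 mm across, 16 mm high; loose, bystander, on the table between rack and photometer, farther from the robot than the pen. Origin at the centre of its underside.
- beaker: Glass beaker, 64 mm across, 85 mm high; loose, bystander at the far side. Origin at the centre of its underside.
- canister: White test-strip canister, 52 mm across, 120 mm high; loose, bystander at the far side. Origin at the centre of its underside.
- reagent: Brown reagent bottle, 60 mm across, 130 mm high; loose, bystander at the far side. Origin at the centre of its underside. Fixed equipment stands round the work: at the right (beyond y = -0.45 m) an analyser 160 mm and a pipette stand 320 mm high, at the left (beyond y = 0.4 m) a flat notebook and a centrifuge 160 mm high, at the far edge (beyond x = 0.88 m) low boxes.
- short_tube0: Short tube 1 of 4 in the rack, alike: white, 16 mm across, 75 mm long with its 19 mm wide grey cap, top 83 mm above the table. Loose, upright; origin at the centre of its underside, z up.
- short_tube1: Short tube 2 of 4 in the rack, alike: white, 16 mm across, 75 mm long with its 19 mm wide grey cap, top 83 mm above the table. Loose, upright; origin at the centre of its underside, z up.
- short_tube2: Short tube 3 of 4 in the rack, alike: white, 16 mm across, 75 mm long with its 19 mm wide grey cap, top 83 mm above the table. Loose, upright; origin at the centre of its underside, z up.
- short_tube3: Short tube 4 of 4 in the rack, alike: white, 16 mm across, 75 mm long with its 19 mm wide grey cap, top 83 mm above the table. Loose, upright; origin at the centre of its underside, z up.
Not all that is in view belongs to the job. What is shaped like the tall_tube but orange or yellow is not meant.

How it is judged:
On the way, in this order (a step that is already met when the one before it is completed fails the run):
1. point at the tall tube's cap and dwell (horizontal distance between the grasp point and tall_tube_top below 0.015 m and z of the grasp point in the frame of tall_tube_top between 0.021 and 0.08 m and (angle between the grasp point's own z axis and vertical below 0.35 rad or angle between the grasp point's own z axis and vertical above 2.79 rad)), for 1.5 s.
2. then point at the sample port and dwell (horizontal distance between the grasp point and port_mouth below 0.015 m and z of the grasp point in the frame of port_mouth between 0.021 and 0.08 m and (angle between the grasp point's own z axis and vertical below 0.35 rad or angle between the grasp point's own z axis and vertical above 2.79 rad)), for 1.5 s.
3. then point at the round start key (horizontal distance between the grasp point and start_key_top below 0.015 m and z of the grasp point in the frame of start_key_top between 0.021 and 0.08 m and (angle between the grasp point's own z axis and vertical below 0.35 rad or angle between the grasp point's own z axis and vertical above 2.79 rad)), for 0.3 s.
At the end, for the whole second after the job is handed in: The hand is still pointing at the start key: fingers down (within 20 degrees), the grasp point between the pads within 15 mm sideways of the key's centre and 21 to 80 mm above its top (fingertips roughly 2 to 60 mm above it). The key is not pressed, no tube has moved 8 mm and no bystander 10 mm (all of step 3 and value of joint start_key below 0.0015 m and distance of each of tall_tube, short_tube0, short_tube1, short_tube2, short_tube3 from where it was at the start of the episode below 0.008 m and distance of each of pen, dish, beaker, canister, reagent from where it was at the start of the episode below 0.01 m); the robot touches nothing.
It fails at once if the robot touches anything at all (contact force between any of the fingers, the arm and anything else above 0.3 N).
It fails at once if the start key is pressed (value of joint start_key above 0.002 m).
It fails at once if a tube is lifted, carried or pushed (distance of any of tall_tube, short_tube0, short_tube1, short_tube2, short_tube3 from where it was at the start of the episode above 0.01 m).
It fails at once if the hand dips down over a short tube as if pointing at it (within 12 mm sideways, the grasp point less than 50 mm above its cap) ((horizontal distance between the grasp point and short_tube0 below 0.012 m and z of the grasp point in the frame of short_tube0 below 0.125 m) or (horizontal distance between the grasp point and short_tube1 below 0.012 m and z of the grasp point in the frame of short_tube1 below 0.125 m) or (horizontal distance between the grasp point and short_tube2 below 0.012 m and z of the grasp point in the frame of short_tube2 below 0.125 m) or (horizontal distance between the grasp point and short_tube3 below 0.012 m and z of the grasp point in the frame of short_tube3 below 0.125 m)).
It also fails if it takes over 56 s, if anything falls off the work surface, if the arm or the gripper's body presses on something with over 40 N, if the wrist force passes 120 N, or if a joint passes its speed limit or range.

### The arm

A 7-joint arm with a two-finger parallel gripper is mounted at the origin on the work surface. World frame = base frame: x ahead of the robot, y to its left, z up, the work surface at z = 0. Lengths are in m, angles in rad, forces in N, time in s.
With the tool pointing down it reaches from about 0.425 to 0.95 m from the base axis. Payload 16.7 kg.
Tool frame: the origin (TCP) lies at the very end of the fingers, on their centre line; the grasp point (between the pads) lies 19 mm behind it (robot.hold_point_z is the distance from the TCP to the grasp point, in m); z points along the fingers, x is the direction in which the jaws open and shut, and the axes are right-handed (so a half turn about z gives the same grasp; the last joint's range is limited). The gripper opens to 94 mm and grips with 3 to 60 N. Pads are 16 mm wide; open, the fingers measure 119 mm over their backs; the gripper's body (75 mm by 177 mm) begins 78 mm behind the grasp point.
Start: joints at [-1.31, 0.426, 0.074, 1.606, -0.034, 1.111, -0.067], TCP at [0.27, 0.619, 0.205] pointing down, gripper open.
Joint ranges: [-2.85, 2.85], [-0.5, 2.14], [-1.23, 1.37], [0.21, 2.46], [-1.02, 4.16], [0.16, 2.05], [-2.73, 2.73]. Speed limits (rad/s): [1.89, 1.89, 2.39, 2.39, 3.01, 3.01, 3.01].

### API

Orientations are given as a unit quaternion [x, y, z, w].
In Python, from station import robot gives the robot as it stands.
- The arm moves only by the tool send_rows, never from a script. Its argument "motion" is a list of rows, each a list of 7 numbers: the closure, from -1 (fully open) to 1 (shut), then the shift along the tool's x, y, z in m, then the turn, a rotation vector about the tool's x, y, z in degrees. In form: [[gripper, tx, ty, tz, wx, wy, wz], ...]. A call has 1 to 8 rows; each row is the pose to reach, as a shift and turn from the pose commanded when the call began, along the tool's axes at that moment; what a row does not reach only later rows make up. A row lasts 1/12 s, in which the tool goes at most 41.7 mm and 7.16 degrees, less where a joint would pass 70% of its speed; a pose out of reach is approached as far as the arm can. A call with a gripper value outside its range is refused whole. The fingers move at their own pace and stop on an object; "force" is the grip in N (left out, the last holds). Time passes only in rows, so rows that repeat a pose let the fingers close. It gives the time, the measured TCP pose, the force and the opening at its end, in the units of the state.
- robot.get_obs(): the state, without advancing time (a new reading comes with each control period).
- robot.read_camera(name): name is "side" or "top"; returns (picture, depth): 384x512x3 uint8, red, green, blue; 384x512 float32, m along the optical axis (not along the pixel's ray), 0 where there is no reading.
- robot.camera_info(name): a dict with "camera_matrix" (3x3 intrinsics, pixels), "xyz" and "orientation" of the camera in the world. Camera axes: x right, y up, looking along -z (the intrinsics and any distortion apply to the point x, -y, -z); pixel columns grow to the right and rows downward; lengths in m; the calibration is good to about 2 mm. A picture is of the moment at which its call begins. camera_info takes no time and is no camera call.
- robot.job_done(): hands the job in, once; it reports no verdict.
The state is a dict: "time": time; "joints": joint angles; "joint_velocities": joint speeds; "tau": joint torques, N m; "tool_pos": TCP position; "tcp_rot": TCP orientation; "contact_force": force on the tool from outside, world axes, zero at the start; "torque": the same for the moment, N m; "gripper_width": finger opening in m.
Only numpy, scipy, OpenCV 4.12 (cv2) and the standard library are available. Lean on these libraries where they do the work, as an engineer would, in place of code of your own. Each camera call takes 0.05 s, during which the arm holds its last target.

## Working session

There is one attempt and no reset: what is moved stays moved. The work goes in short steps, Python scripts to look and compute and a tool call to move; the robot and the scene stay as the last step left them, time stands still between calls to the robot, and variables do not carry over. Pictures are saved under pics/ and viewed, and the job is handed in when it is done.

Besides the shell and the picture viewer there is one more tool, called by a JSON object that holds its "fn" and its "kwargs". send_rows: Moves the arm, as the interface text tells. Its arguments: {"type":"object","properties":{"motion":{"type":"array"},"force":{"type":"number"}},"required":["motion"]}

```bash
mkdir -p pics; ls; python3 - <<'E'
from station import robot
import cv2,numpy as np
print(robot.get_obs())
for n in("side","top"):
    p,d=robot.read_camera(n); i=robot.camera_info(n); print(n,i)
    cv2.imwrite(f"pics/{n}0.png",p[:,:,::-1]); np.savez(f"pics/{n}0.npz",p=p,d=d)
print(robot.hold_point_z)
E
```

```text
pics
{'time': 0.0, 'joints': array([-1.30949075,  0.42676614,  0.07386021,  1.60659781, -0.0341069 ,
        1.1108354 , -0.06709126]), 'joint_velocities': array([ 9.43308238e-05,  9.94700912e-04, -1.18818105e-04,  2.92523586e-04,
        1.59619451e-03, -5.15424071e-04, -1.24275197e-03]), 'tau': array([ 7.18109786e-04, -9.35806561e+01,  3.66672233e+00, -4.54200804e+01,
       -4.89037496e-02,  2.01839948e-02,  1.36384560e-04]), 'tool_pos': array([0.26941273, 0.61841163, 0.2047572 ]), 'tcp_rot': array([ 8.36474366e-01,  5.48005639e-01, -5.34486423e-04,  4.09670791e-04]), 'contact_force': array([0.08356906, 0.56642047, 0.16405724]), 'torque': array([ 0.00102504, -0.04301164, -0.01793812]), 'gripper_width': 0.09390026268762211}
side {'camera_matrix': array([[452.15678247,   0.        , 255.84362724],
       [  0.        , 452.15678247, 188.60127211],
       [  0.        ,   0.        ,   1.        ]]), 'xyz': array([ 0.05390399, -0.52373106,  0.59727822]), 'orientation': array([ 0.42927981, -0.19184057, -0.34917085,  0.81055275])}
top {'camera_matrix': array([[490.81925303,   0.        , 254.62684774],
       [  0.        , 490.81925303, 203.31809795],
       [  0.        ,   0.        ,   1.        ]]), 'xyz': array([0.3628243 , 0.00821382, 1.23724511]), 'orientation': array([ 0.06080827, -0.07815888, -0.69293615,  0.71416597])}
0.0188
```

View pics/side0.png

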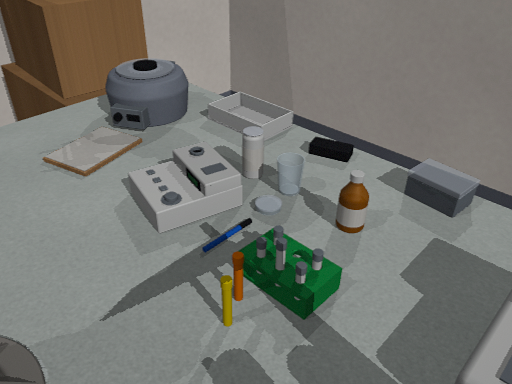

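View pics/top0.png

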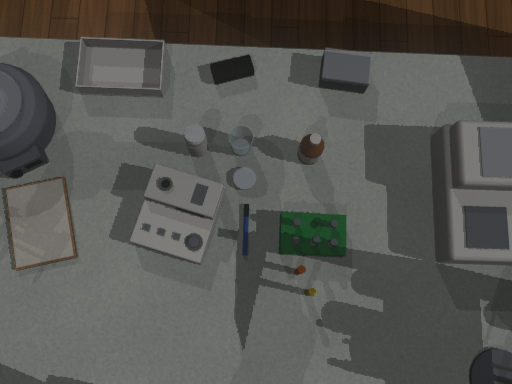

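The side view shows the photometer at (185,185) with its port at (196,151) and round key at (172,198). The rack is at (290,270) on the robot's right, and its tall tube's cap is near (281,243). An orange tube (238,262) and a yellow one (226,285) stand outside the rack and are decoys. The top view shows the same layout.

```bash
cat > h.py <<'E'
import numpy as np,cv2
from scipy.spatial.transform import Rotation as R
from station import robot
def cam(n):
    i=robot.camera_info(n);return np.array(i["camera_matrix"]),np.array(i["xyz"]),R.from_quat(i["orientation"]).as_matrix()
def proj(n,P):
    K,t,M=cam(n);c=(np.atleast_2d(P)-t)@M; c=c*[1,-1,-1]; u=c@K.T; return u[:,:2]/u[:,2:]
def ray(n,uv):
    K,t,M=cam(n);c=np.linalg.inv(K)@[uv[0],uv[1],1]; return t,M@(c*[1,-1,-1])
def plane(n,uv,z):
    t,d=ray(n,uv);return t+d*(z-t[2])/d[2]
def two(a,b):
    t1,d1=ray("side",a);t2,d2=ray("top",b)
    s=np.linalg.lstsq(np.c_[d1,-d2],t2-t1,rcond=None)[0]
    p,q=t1+s[0]*d1,t2+s[1]*d2
    return (p+q)/2,np.linalg.norm(p-q)
def cloud(n,d):
    K,t,M=cam(n);v,u=np.mgrid[:384,:512];c=np.stack([(u-K[0,2])/K[0,0]*d,-(v-K[1,2])/K[1,1]*d,-d],-1);return c@M.T+t
E
python3 - <<'E'
from h import *
for n in("side","top"):
    print(n,proj(n,[[0,0,0],[.27,.619,.2]]))
    z=np.load(f"pics/{n}0.npz");p=z["p"][:,:,::-1]
    b=(130,135,220,155) if n=="side" else(125,160,110,110)
    r=(220,215,140,105) if n=="side" else(270,200,90,110)
    for k,(x,y,w,h) in(("ph",b),("ra",r)):
        f=min(800//w,600//h);cv2.imwrite(f"pics/{n}_{k}.png",cv2.resize(p[y:y+h,x:x+w],None,fx=f,fy=f,interpolation=cv2.INTER_CUBIC));print(k,f)
    C=cloud(n,z["d"])
    for nm,uv in dict(side=dict(port=(196,151),key=(172,198),tall=(281,242)),top=dict(port=(165,184),key=(194,241)))[n].items(): print(nm,C[uv[1],uv[0]])
E
```

```text
side [[-68.27910238 427.62636955]
 [-58.38884109  97.80437867]]
ph 3
ra 5
port [0.63348676 0.19929909 0.08416306]
key [0.49468149 0.11481615 0.06267848]
tall [ 0.50276657 -0.16880423  0.10821395]
top [[239.32203216 460.05542379]
 [-64.71204361 339.62372875]]
ph 5
ra 5
port [0.63306049 0.19931414 0.08587942]
key [0.49985601 0.12447417 0.07010026]
```

```bash
python3 - <<'E'
import cv2,numpy as np
ims=[cv2.imread(f"pics/{n}.png") for n in("side_ph","side_ra","top_ph","top_ra")]
o=np.zeros((600,800,3),np.uint8)
for k,i in enumerate(ims):
    f=min(400/i.shape[1],300/i.shape[0]);j=cv2.resize(i,None,fx=f,fy=f,interpolation=cv2.INTER_AREA);y,x=300*(k//2),400*(k%2);o[y:y+j.shape[0],x:x+j.shape[1]]=j
cv2.imwrite("pics/m.png",o)
E
```

```text
(no output)
```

View pics/m.png

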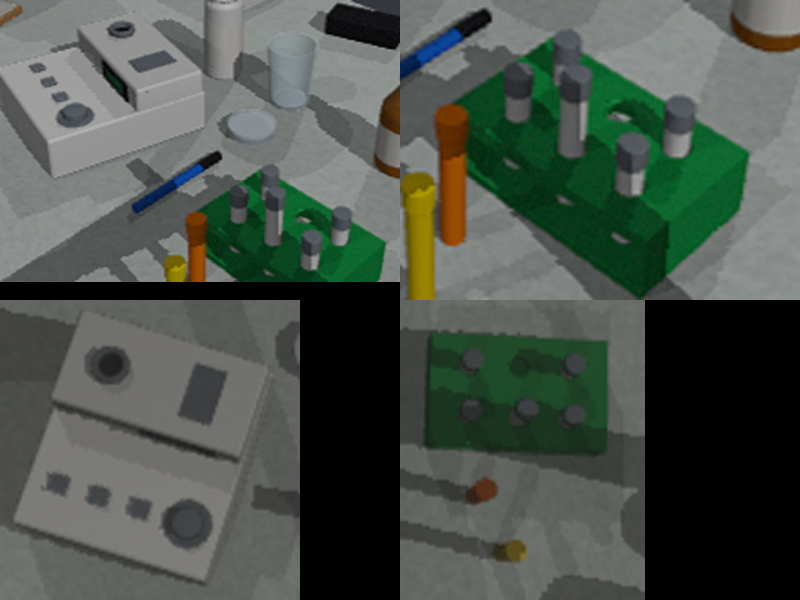

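View pics/top_ra.png

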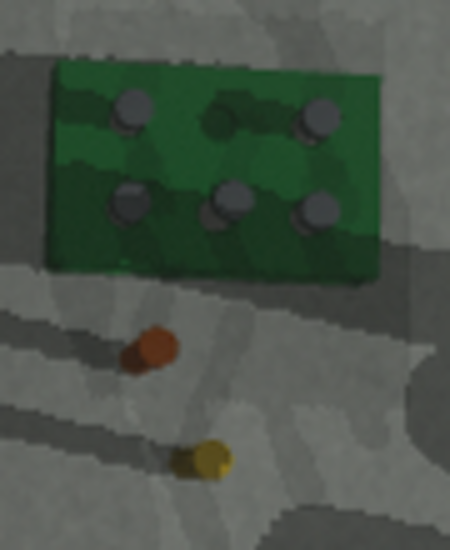

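View pics/side_ra.png

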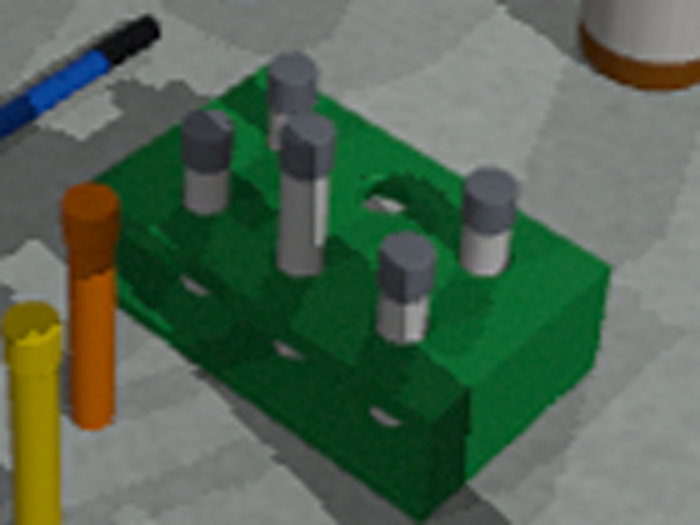

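Tube candidates in the side crop are five white tubes in the rack (caps at 208,140; 292,85; 307,140; 406,268; 489,200), plus the orange and yellow decoys. The one at (307,140) shows much more white body and is in the middle of the near row. It is (234,198) in the top crop, so it fits as the tall tube. I'll refine the three targets with masks.

```bash
python3 - <<'E'
from h import *
D={n:np.load(f"pics/{n}0.npz") for n in("side","top")}
C={n:cloud(n,D[n]["d"]) for n in D}
# table/deck check
for n,pts in dict(top=[(180,205),(170,222),(212,190),(250,300)],side=[(160,180),(215,175),(225,165),(300,255)]).items():
    for u,v in pts: print(n,(u,v),C[n][v,u].round(4))
# height maps: bands
for n in C:
    z=C[n][...,2]
    def blob(nm,c,r,lo,hi):
        m=np.zeros(z.shape,np.uint8);cv2.circle(m,c,r,1,-1);m&=((z>lo)&(z<hi)).astype(np.uint8)
        P=C[n][m>0]; v,u=np.nonzero(m)
        print(n,nm,len(P),"px",u.mean().round(1),v.mean().round(1),"mean",P.mean(0).round(4),"mid",((P.max(0)+P.min(0))/2).round(4),"ext",np.ptp(P,0).round(4))
    a=dict(side=dict(port=(196,151),key=(172,198),tall=(281,241)),top=dict(port=(165,184),key=(194,241),tall=(317,240)))[n]
    blob("port",a["port"],14,.0875,.097);blob("key",a["key"],14,.0625,.073);blob("tall",a["tall"],9,.103,.115)
print(two((281.6,239.4),(316.8,239.6)))
print(plane("top",(316.8,239.6),.108))
E
python3 - <<'E'
import cv2,numpy as np
o=np.zeros((600,800,3),np.uint8)
for n,x,c in(("side",0,(150,135)),("top",400,(150,170))):
    p=np.load(f"pics/{n}0.npz")["p"][:,:,::-1]
    j=cv2.resize(p[c[1]:c[1]+86,c[0]:c[0]+57],None,fx=7,fy=7,interpolation=cv2.INTER_CUBIC)[:600,:400]; j=np.clip(j*1.3,0,255).astype(np.uint8); o[:j.shape[0],x:x+j.shape[1]]=j
cv2.imwrite("pics/z.png",o)
E
```

```text
top (180, 205) [0.5842 0.1614 0.0793]
top (170, 222) [0.5461 0.1864 0.0553]
top (212, 190) [0.6227 0.0864 0.0833]
top (250, 300) [ 0.3659 -0.0141  0.0038]
side (160, 180) [0.5226 0.1928 0.0586]
side (215, 175) [0.5957 0.0938 0.0818]
side (225, 165) [0.6366 0.1056 0.0842]
side (300, 255) [ 0.5611 -0.1681  0.0408]
side port 60 px 196.4 150.0 mean [0.6309 0.1946 0.0896] mid [0.6305 0.1951 0.0896] ext [0.0312 0.0328 0.004 ]
side key 85 px 170.1 195.2 mean [0.4965 0.123  0.0649] mid [0.4966 0.1243 0.0652] ext [0.0253 0.0276 0.0054]
side tall 82 px 280.7 241.2 mean [ 0.505  -0.1663  0.107 ] mid [ 0.5059 -0.1657  0.1063] ext [0.0185 0.0178 0.0063]
top port 124 px 164.5 183.8 mean [0.6326 0.1998 0.0902] mid [0.6316 0.1989 0.0915] ext [0.062  0.0588 0.008 ]
top key 93 px 192.8 241.5 mean [0.4991 0.1277 0.0661] mid [0.4983 0.1298 0.0667] ext [0.0282 0.0299 0.0085]
top tall 51 px 316.2 239.7 mean [ 0.5073 -0.1619  0.1073] mid [ 0.5077 -0.1625  0.1082] ext [0.017  0.0167 0.0094]
(array([ 0.50832922, -0.16400527,  0.10730318]), np.float64(0.002213897810551331))
[ 0.50740768 -0.16313793  0.108     ]
```

View pics/z.png

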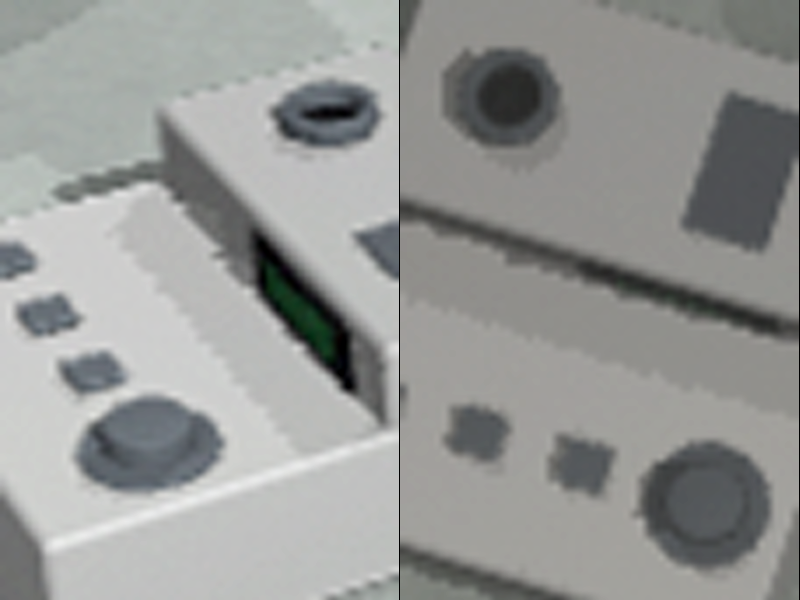

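```bash
python3 - <<'E'
from h import *
for nm,s,t,z in(("tall",(281.1,239),(316.3,239.3),.108),("port",(196.2,149.9),(165.4,183.4),.091),("key",(171,195.2),(193.3,241),.066)):
    p,g=two(s,t);print(nm,p.round(4),g.round(4),plane("side",s,z).round(4),plane("top",t,z).round(4))
for nm,t in(("s",(296.3,221.5)),("s",(333.5,223.3)),("s",(295.5,239.8)),("s",(334,241.6))): print(plane("top",t,.083).round(3))
for nm,u,r in(("reagent",(312,140),.13),("canister",(195,130),.12),("beaker",(241,133),.085)): print(nm,plane("top",u,r).round(3))
o=robot.get_obs();print(R.from_quat(o["tcp_rot"]).as_matrix().round(4))
E
```

```text
tall [ 0.5089 -0.1627  0.1071] 0.0018 [ 0.5089 -0.1638  0.108 ] [ 0.5081 -0.162   0.108 ]
port [0.634  0.1984 0.0873] 0.0006 [0.6295 0.1933 0.091 ] [0.6334 0.1976 0.091 ]
key [0.5011 0.127  0.0605] 0.0005 [0.4968 0.1203 0.066 ] [0.5003 0.1265 0.066 ]
[ 0.553 -0.118  0.083]
[ 0.551 -0.207  0.083]
[ 0.509 -0.116  0.083]
[ 0.507 -0.208  0.083]
reagent [ 0.741 -0.148  0.13 ]
canister [0.76  0.131 0.12 ]
beaker [0.768 0.021 0.085]
[[ 3.994e-01  9.168e-01 -4.000e-04]
 [ 9.168e-01 -3.994e-01 -1.000e-03]
 [-1.100e-03  1.000e-04 -1.000e+00]]
```

{"fn": "send_rows", "kwargs": {"motion": [[0.6,0,0,-0.03,0,0,0],[0.6,-0.01,0.02,-0.05,0,0,0],[0.6,-0.03,0.05,-0.07,0,0,0],[0.6,-0.05,0.085,-0.075,0,0,0],[0.6,-0.07,0.12,-0.075,0,0,0],[0.6,-0.09,0.155,-0.075,0,0,0],[0.6,-0.11,0.19,-0.075,0,0,0],[0.6,-0.123,0.217,-0.075,0,0,0]]}}

```text
time: 0.77
tool_pos: [0.4211, 0.416, 0.2806]
tcp_rot: [0.837, 0.547, -0.0, 0.0]
contact_force: [0.2, 0.2, -0.2]
gripper_width: 0.0443
```

{"fn": "send_rows", "kwargs": {"motion": [[0.6,-0.028,0.025,0,0,0,0],[0.6,-0.056,0.05,0,0,0,0],[0.6,-0.084,0.075,0,0,0,0],[0.6,-0.112,0.1,0,0,0,0],[0.6,-0.14,0.125,0,0,0,0],[0.6,-0.168,0.15,0,0,0,0],[0.6,-0.196,0.175,0,0,0,0],[0.6,-0.224,0.2,0,0,0,0]]}}

```text
time: 1.43
tool_pos: [0.5133, 0.1323, 0.2805]
tcp_rot: [0.836, 0.548, -0.0, -0.0]
contact_force: [1.7, -0.2, -0.5]
gripper_width: 0.0186
```

{"fn": "send_rows", "kwargs": {"motion": [[0.6,-0.034,0.014,0,0,0,0],[0.6,-0.068,0.028,0,0,0,0],[0.6,-0.102,0.042,0,0,0,0],[0.6,-0.136,0.056,0,0,0,0],[0.6,-0.17,0.07,0,0,0,0],[0.6,-0.204,0.084,0,0,0,0],[0.6,-0.238,0.098,0,0,0,0],[0.6,-0.264,0.112,0,0,0,0]]}}

```text
time: 2.1
tool_pos: [0.5095, -0.1555, 0.2806]
tcp_rot: [0.837, 0.547, 0.0, 0.0]
contact_force: [1.6, -0.8, -0.4]
gripper_width: 0.0189
```

{"fn": "send_rows", "kwargs": {"motion": [[0.6,0,0,0,0,0,0],[0.6,0,0,0,0,0,0],[0.6,0,0,0,0,0,0]]}}

```text
time: 2.35
tool_pos: [0.5104, -0.152, 0.2802]
tcp_rot: [0.836, 0.548, -0.0, -0.0]
contact_force: [-0.1, 0.3, -0.2]
gripper_width: 0.0188
```

```bash
python3 - <<'E'
from h import *
o=robot.get_obs();M=R.from_quat(o["tcp_rot"]).as_matrix();print(o["tool_pos"],o["time"],M.round(3))
print(M.T@(np.array([.508,-.163,.134])-o["tool_pos"]))
o2=[]
for n in("side","top"):
    p,_=robot.read_camera(n); o2.append(p[:,:,::-1][:,:400])
cv2.imwrite("pics/b.png",np.hstack(o2))
E
```

```text
[ 0.51041755 -0.15201581  0.28020013] 2.35 [[ 0.399  0.917 -0.001]
 [ 0.917 -0.399  0.   ]
 [-0.    -0.001 -1.   ]]
[-0.0110284   0.00226737  0.1461992 ]
```

View pics/b.png

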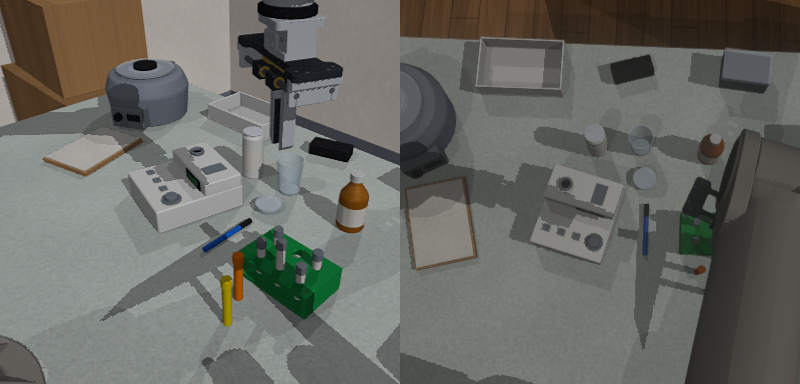

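The hand hovers above the rack with its fingertips at about (283,148) in the side view. All objects are undisturbed. Now I'll line up over the tall tube and go down.

{"fn": "send_rows", "kwargs": {"motion": [[0.6,-0.011,0.002,0.02,0,0,0],[0.6,-0.011,0.002,0.04,0,0,0],[0.6,-0.011,0.002,0.06,0,0,0],[0.6,-0.011,0.002,0.08,0,0,0],[0.6,-0.011,0.002,0.1,0,0,0],[0.6,-0.011,0.002,0.115,0,0,0],[0.6,-0.011,0.002,0.12,0,0,0],[0.6,-0.011,0.002,0.12,0,0,0]]}}

```text
time: 3.12
tool_pos: [0.5075, -0.1625, 0.1596]
tcp_rot: [0.836, 0.549, -0.001, -0.001]
contact_force: [-0.4, 0.6, 0.7]
gripper_width: 0.019
```

```bash
python3 - <<'E'
from h import *
o=robot.get_obs();print(o["tool_pos"],o["time"],proj("side",o["tool_pos"]))
p,_=robot.read_camera("side")
cv2.imwrite("pics/c.png",cv2.resize(p[150:300,190:390,::-1],None,fx=4,fy=4,interpolation=cv2.INTER_CUBIC))
E
```

```text
[ 0.50746024 -0.16249853  0.15956398] 3.1167 [[281.25503686 214.33036756]]
```

View pics/c.png

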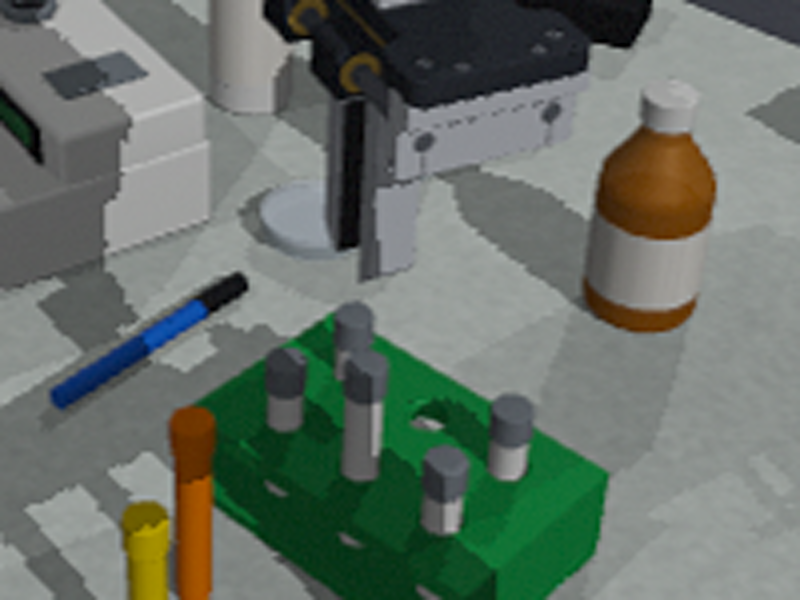

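The fingertips, at about (365,262) in the crop, sit straight above the tall cap at (365,365). I'll go down another 24 mm and dwell.

{"fn": "send_rows", "kwargs": {"motion": [[0.6,0,0,0.008,0,0,0],[0.6,0,0,0.016,0,0,0],[0.6,0,0,0.022,0,0,0],[0.6,0,0,0.024,0,0,0],[0.6,0,0,0.024,0,0,0],[0.6,0,0,0.024,0,0,0],[0.6,0,0,0.024,0,0,0],[0.6,0,0,0.024,0,0,0]]}}

```text
time: 3.83
tool_pos: [0.5081, -0.1636, 0.1368]
tcp_rot: [0.836, 0.548, 0.0, 0.0]
contact_force: [0.1, 0.5, 0.4]
gripper_width: 0.0188
```

{"fn": "send_rows", "kwargs": {"motion": [[0.6,0,0,0,0,0,0],[0.6,0,0,0,0,0,0],[0.6,0,0,0,0,0,0],[0.6,0,0,0,0,0,0],[0.6,0,0,0,0,0,0],[0.6,0,0,0,0,0,0],[0.6,0,0,0,0,0,0],[0.6,0,0,0,0,0,0]]}}

```text
time: 4.5
tool_pos: [0.5079, -0.1635, 0.1365]
tcp_rot: [0.836, 0.548, -0.0, -0.0]
contact_force: [0.2, 0.1, -0.2]
gripper_width: 0.0189
```

{"fn": "send_rows", "kwargs": {"motion": [[0.6,0,0,0,0,0,0],[0.6,0,0,0,0,0,0],[0.6,0,0,0,0,0,0],[0.6,0,0,0,0,0,0],[0.6,0,0,0,0,0,0],[0.6,0,0,0,0,0,0],[0.6,0,0,0,0,0,0],[0.6,0,0,0,0,0,0]]}}

```text
time: 5.17
tool_pos: [0.508, -0.1635, 0.1365]
tcp_rot: [0.836, 0.548, -0.0, 0.0]
contact_force: [-0.1, -0.2, -0.2]
gripper_width: 0.0183
```

{"fn": "send_rows", "kwargs": {"motion": [[0.6,0,0,0,0,0,0],[0.6,0,0,0,0,0,0],[0.6,0,0,0,0,0,0],[0.6,0,0,0,0,0,0],[0.6,0,0,0,0,0,0],[0.6,0,0,0,0,0,0],[0.6,0,0,0,0,0,0],[0.6,0,0,0,0,0,0]]}}

```text
time: 5.83
tool_pos: [0.5079, -0.1635, 0.1365]
tcp_rot: [0.836, 0.548, -0.0, -0.0]
contact_force: [-0.0, 0.4, 0.8]
gripper_width: 0.0191
```

{"fn": "send_rows", "kwargs": {"motion": [[0.6,0,0,0,0,0,0],[0.6,0,0,0,0,0,0],[0.6,0,0,0,0,0,0],[0.6,0,0,0,0,0,0],[0.6,0,0,-0.03,0,0,0],[0.6,0,0,-0.06,0,0,0],[0.6,0,0,-0.09,0,0,0],[0.6,0,0,-0.12,0,0,0]]}}

```text
time: 6.5
tool_pos: [0.5076, -0.1637, 0.2579]
tcp_rot: [0.837, 0.548, -0.0, -0.0]
contact_force: [0.7, 0.5, 0.4]
gripper_width: 0.0186
```

```bash
python3 - <<'E'
from h import *
o=robot.get_obs();M=R.from_quat(o["tcp_rot"]).as_matrix();print(o["tool_pos"],o["time"])
print(M.T@(np.array([.632,.197,.116])-o["tool_pos"]),M.T@(np.array([.632-.4995,.197-.125,0])))
E
```

```text
[ 0.50759974 -0.16366645  0.25785594] 6.5
[ 0.38036512 -0.03012515  0.14175215] [ 1.18966493e-01  9.26672561e-02 -5.69301610e-05]
```

{"fn": "send_rows", "kwargs": {"motion": [[0.6,0.03,-0.002,0,0,0,0],[0.6,0.06,-0.005,0,0,0,0],[0.6,0.095,-0.008,0,0,0,0],[0.6,0.13,-0.01,0,0,0,0],[0.6,0.165,-0.013,0,0,0,0],[0.6,0.2,-0.016,0,0,0,0],[0.6,0.235,-0.019,0,0,0,0],[0.6,0.27,-0.022,0,0,0,0]]}}

```text
time: 7.17
tool_pos: [0.5958, 0.0946, 0.2565]
tcp_rot: [0.836, 0.548, 0.0, -0.0]
contact_force: [0.2, -0.1, 0.4]
gripper_width: 0.0192
```

{"fn": "send_rows", "kwargs": {"motion": [[0.6,0.03,-0.002,0,0,0,0],[0.6,0.06,-0.005,0,0,0,0],[0.6,0.09,-0.007,0,0,0,0],[0.6,0.11,-0.008,0,0,0,0],[0.6,0.11,-0.008,0.02,0,0,0],[0.6,0.11,-0.008,0.04,0,0,0],[0.6,0.11,-0.008,0.06,0,0,0],[0.6,0.11,-0.008,0.07,0,0,0]]}}

```text
time: 7.83
tool_pos: [0.6312, 0.1967, 0.184]
tcp_rot: [0.836, 0.548, -0.001, -0.0]
contact_force: [-0.7, -0.2, -0.6]
gripper_width: 0.0188
```

```bash
python3 - <<'E'
from h import *
p,_=robot.read_camera("side")
o=robot.get_obs();M=R.from_quat(o["tcp_rot"]).as_matrix();print(o["tool_pos"],o["time"],proj("side",o["tool_pos"]))
print(M.T@(np.array([.632,.197,.116])-o["tool_pos"]))
q,_=robot.read_camera("top")
cv2.imwrite("pics/d.png",np.hstack([cv2.resize(p[80:280,120:320,::-1],None,fx=2,fy=2,interpolation=cv2.INTER_CUBIC),cv2.resize(q[120:320,100:300,::-1],None,fx=2,fy=2)]))
E
```

```text
[0.63079368 0.19649726 0.18305743] 7.8833 [[193.06707455 112.21576419]]
[0.00115326 0.00107888 0.06705156]
```

View pics/d.png

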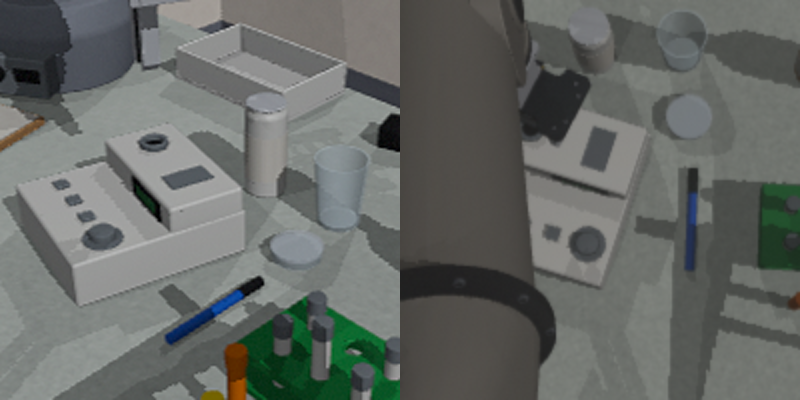

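The fingertips are at about (193,112) in the full side picture, above the port at (196,150), and nothing has moved. I'll go down to the port and dwell.

{"fn": "send_rows", "kwargs": {"motion": [[0.6,0.001,0,0.02,0,0,0],[0.6,0.001,0,0.04,0,0,0],[0.6,0.001,0,0.055,0,0,0],[0.6,0.001,0,0.065,0,0,0],[0.6,0.001,0,0.065,0,0,0],[0.6,0.001,0,0.065,0,0,0],[0.6,0.001,0,0.065,0,0,0],[0.6,0.001,0,0.065,0,0,0]]}}

```text
time: 8.6
tool_pos: [0.6333, 0.198, 0.1228]
tcp_rot: [0.836, 0.548, 0.001, 0.0]
contact_force: [-0.2, -0.3, 0.2]
gripper_width: 0.0186
```

{"fn": "send_rows", "kwargs": {"motion": [[0.6,0,0,0,0,0,0],[0.6,0,0,0,0,0,0],[0.6,0,0,0,0,0,0],[0.6,0,0,0,0,0,0],[0.6,0,0,0,0,0,0],[0.6,0,0,0,0,0,0],[0.6,0,0,0,0,0,0],[0.6,0,0,0,0,0,0]]}}

```text
time: 9.27
tool_pos: [0.6326, 0.1977, 0.1215]
tcp_rot: [0.837, 0.548, -0.0, 0.0]
contact_force: [0.2, 0.2, 0.0]
gripper_width: 0.0191
```

```bash
python3 - <<'E'
from h import *
p,_=robot.read_camera("side")
o=robot.get_obs();print(o["tool_pos"],o["time"],proj("side",o["tool_pos"]))
cv2.imwrite("pics/e.png",cv2.resize(p[80:230,120:270,::-1],None,fx=4,fy=4,interpolation=cv2.INTER_CUBIC))
E
```

```text
[0.63258989 0.19773281 0.12140935] 9.3167 [[195.12203174 136.9674838 ]]
```

View pics/e.png

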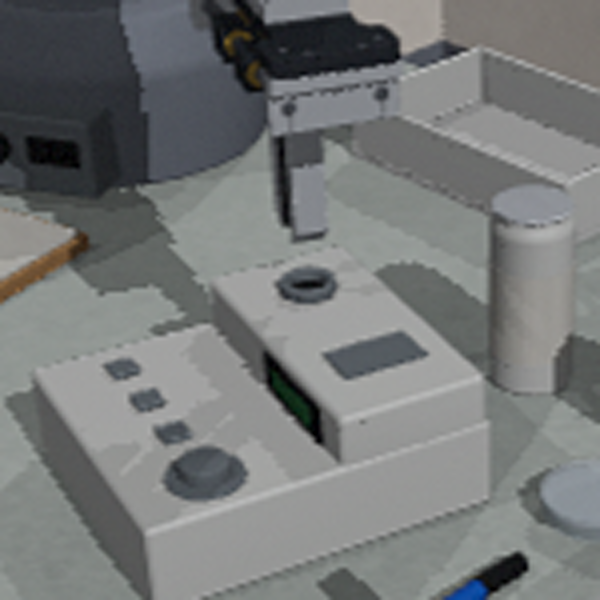

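The fingertips, at about (300,232) in the crop, are above the collar at (307,283). I'll keep dwelling, then rise.

{"fn": "send_rows", "kwargs": {"motion": [[0.6,0,0,0,0,0,0],[0.6,0,0,0,0,0,0],[0.6,0,0,0,0,0,0],[0.6,0,0,0,0,0,0],[0.6,0,0,0,0,0,0],[0.6,0,0,0,0,0,0],[0.6,0,0,0,0,0,0],[0.6,0,0,0,0,0,0]]}}

```text
time: 9.98
tool_pos: [0.6326, 0.1978, 0.1215]
tcp_rot: [0.836, 0.548, -0.0, 0.0]
contact_force: [-0.2, -0.7, 0.0]
gripper_width: 0.0186
```

{"fn": "send_rows", "kwargs": {"motion": [[0.6,0,0,0,0,0,0],[0.6,0,0,0,0,0,0],[0.6,0,0,0,0,0,0],[0.6,0,0,0,0,0,0],[0.6,0,0,0,0,0,0],[0.6,0,0,0,0,0,0],[0.6,0,0,0,0,0,0],[0.6,0,0,0,0,0,0]]}}

```text
time: 10.65
tool_pos: [0.6326, 0.1977, 0.1215]
tcp_rot: [0.836, 0.548, -0.0, -0.0]
contact_force: [0.4, -1.1, 0.1]
gripper_width: 0.0186
```

{"fn": "send_rows", "kwargs": {"motion": [[0.6,0,0,0,0,0,0],[0.6,0,0,0,0,0,0],[0.6,0,0,0,0,0,0],[0.6,0,0,0,0,0,0],[0.6,0,0,-0.02,0,0,0],[0.6,0,0,-0.04,0,0,0],[0.6,0,0,-0.06,0,0,0],[0.6,0,0,-0.06,0,0,0]]}}

```text
time: 11.32
tool_pos: [0.6344, 0.1981, 0.1853]
tcp_rot: [0.837, 0.548, 0.002, 0.0]
contact_force: [0.7, 0.4, 0.6]
gripper_width: 0.019
```

{"fn": "send_rows", "kwargs": {"motion": [[0.6,-0.02,-0.015,0,0,0,0],[0.6,-0.04,-0.031,0,0,0,0],[0.6,-0.06,-0.047,0,0,0,0],[0.6,-0.08,-0.062,0,0,0,0],[0.6,-0.1,-0.078,0,0,0,0],[0.6,-0.12,-0.094,0,0,0,0],[0.6,-0.12,-0.094,0,0,0,0],[0.6,-0.12,-0.094,0,0,0,0]]}}

```text
time: 11.98
tool_pos: [0.4978, 0.125, 0.1817]
tcp_rot: [0.837, 0.548, 0.0, -0.0]
contact_force: [0.7, 1.4, 0.9]
gripper_width: 0.0188
```

```bash
python3 - <<'E'
from h import *
p,_=robot.read_camera("side")
o=robot.get_obs();M=R.from_quat(o["tcp_rot"]).as_matrix();print(o["tool_pos"],o["time"],proj("side",o["tool_pos"]))
print(M.T@(np.array([.499,.125,.092])-o["tool_pos"]))
cv2.imwrite("pics/f.png",cv2.resize(p[80:230,120:270,::-1],None,fx=4,fy=4,interpolation=cv2.INTER_CUBIC))
E
```

```text
[0.49864864 0.12555135 0.1817278 ] 12.0333 [[164.42389027 144.18463073]]
[-0.00044596  0.00051387  0.08972761]
```

View pics/f.png

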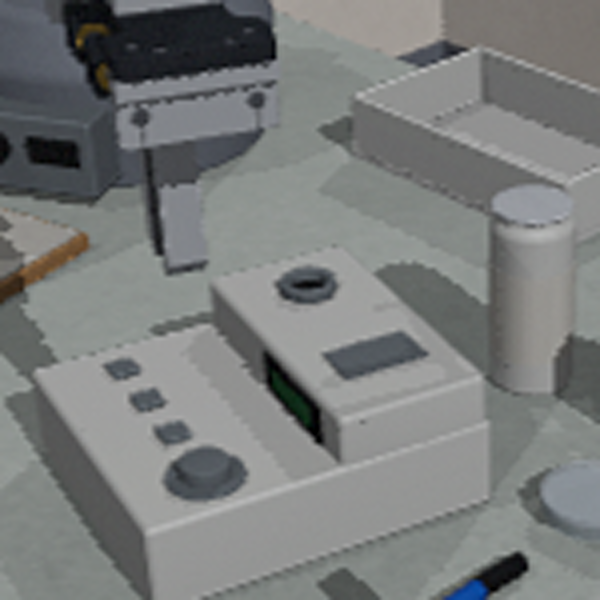

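The fingertips are at about (180,258) in the crop, over the key at (205,465). I'll go down to about 3 cm above it.

{"fn": "send_rows", "kwargs": {"motion": [[0.6,0,0,0.015,0,0,0],[0.6,0,0,0.03,0,0,0],[0.6,0,0,0.045,0,0,0],[0.6,0,0,0.06,0,0,0],[0.6,-0.001,0,0.07,0,0,0],[0.6,-0.001,0,0.078,0,0,0],[0.6,-0.001,0,0.084,0,0,0],[0.6,-0.001,0,0.084,0,0,0]]}}

```text
time: 12.7
tool_pos: [0.4979, 0.1243, 0.0965]
tcp_rot: [0.836, 0.548, -0.001, 0.0]
contact_force: [0.1, -0.1, -0.4]
gripper_width: 0.0187
```

{"fn": "send_rows", "kwargs": {"motion": [[0.6,0,0,0,0,0,0],[0.6,0,0,0,0,0,0],[0.6,0,0,0,0,0,0],[0.6,0,0,0,0,0,0],[0.6,0,0,0,0,0,0],[0.6,0,0,0,0,0,0],[0.6,0,0,0,0,0,0],[0.6,0,0,0,0,0,0]]}}

```text
time: 13.37
tool_pos: [0.4981, 0.1244, 0.0975]
tcp_rot: [0.836, 0.548, 0.0, 0.0]
contact_force: [0.1, 0.2, -0.4]
gripper_width: 0.0186
```

```bash
python3 - <<'E'
from h import *
p,_=robot.read_camera("side")
o=robot.get_obs();print(o["tool_pos"],o["time"],proj("side",o["tool_pos"]))
cv2.imwrite("pics/g.png",cv2.resize(p[100:300,120:370,::-1],None,fx=3,fy=3,interpolation=cv2.INTER_CUBIC))
E
```

```text
[0.49810503 0.12438846 0.09753283] 13.4167 [[168.79156482 181.30400145]]
```

View pics/g.png

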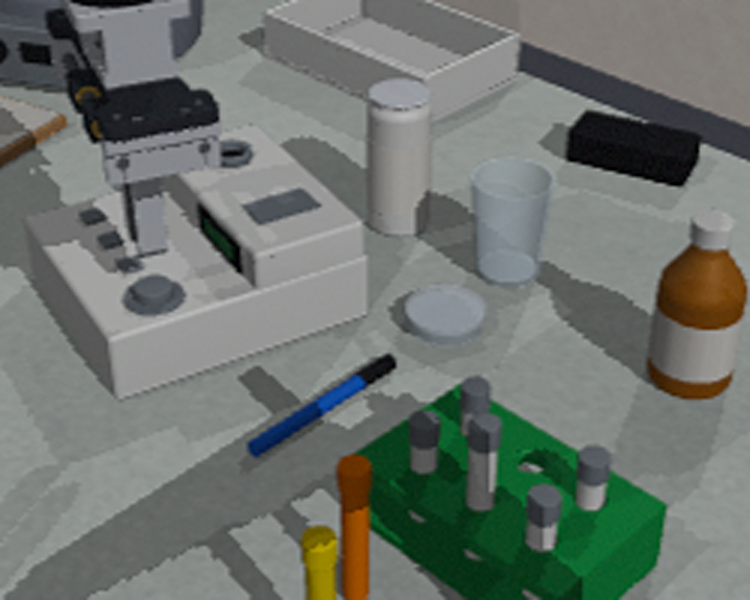

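{"fn": "send_rows", "kwargs": {"motion": [[0.6,0,0,0,0,0,0],[0.6,0,0,0,0,0,0],[0.6,0,0,0,0,0,0],[0.6,0,0,0,0,0,0],[0.6,0,0,0,0,0,0],[0.6,0,0,0,0,0,0],[0.6,0,0,0,0,0,0],[0.6,0,0,0,0,0,0]]}}

```text
time: 14.08
tool_pos: [0.4981, 0.1243, 0.0975]
tcp_rot: [0.836, 0.548, -0.0, 0.0]
contact_force: [0.1, 0.3, -0.3]
gripper_width: 0.0189
```

```bash
python3 -c "
from station import robot
print(robot.job_done());o=robot.get_obs();print(o['time'],o['tool_pos'])"
```

```text
the job is handed in; nothing more can be done
None
the job is handed in; nothing more can be done
```

I pointed with the fingers straight down at the tall tube, then the sample port, then the round start key. The job was handed in with the hand still over the key, at about 14 s of the 56 s allowed. No verdict was reported.

| Target | Fingertips above it | Held |
|---|---|---|
| Tall tube's cap | about 28 mm | over 2 s |
| Sample port | about 30 mm | over 2 s |
| Start key | about 31 mm (grasp point about 50 mm) | about 1.4 s before hand-in |

- **Last checks:** In the last side picture the tip is over the key. The tubes, pen, dish, beaker, canister and bottle look unmoved by eye; I did not re-measure them. The key was not visibly pressed.
- **Contact:** Force readings stayed at noise level, up to about 1.7 N while moving. That noise is above the 0.3 N contact limit, so those readings alone can't rule out a light touch; no picture I took showed any contact.
- **Disagreement:** The two cameras placed the port and key about 6–7 mm apart. Triangulating gave them 4–6 mm lower than the task text states (key 60.5 mm instead of 66 mm). I aimed between the two views, mostly following the top view and the depth readings, within the 15 mm tolerance.

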